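Stop the craft-desk chest from rocking

ROBOT

A 6-joint arm with a two-finger parallel gripper is mounted at the origin on the work surface. World frame = base frame: x ahead of the robot, y to its left, z up, the work surface at z = 0. Lengths are in m, angles in rad, forces in N, time in s.
With the tool pointing down it reaches from about 0.375 to 0.925 m from the base axis. Payload 5.7 kg.
Tool frame: the origin (TCP) lies midway between the tips of the shut fingers; the grasp point (between the pads) lies robot.pinch_z behind it (robot.pinch_z is the distance from the TCP to the grasp point, in m); z points along the fingers, y is the line along which they close (so a half turn about z gives the same grasp; the last joint's range is limited). The gripper opens to 85 mm and grips with 20 to 120 N. Pads are 22 mm wide; open, the fingers measure 114 mm over their backs; the gripper's body (76 mm by 85 mm) begins 54 mm behind the grasp point. The pads swing forward as they close: fully open they stand 13 mm farther back than shut.
Start: joints at [-1.265, 0.359, 1.51, -0, 1.272, -0.115], TCP at [0.245, -0.548, 0.231] pointing down, gripper open.
Joint ranges: [-2.97, 2.97], [-1.01, 2.36], [0.21, 2.38], [-0.96, 4.11], [0.2, 2.71], [-2.98, 2.98]. Speed limits (rad/s): [2.39, 2.39, 3.14, 3.14, 3.14, 3.14].

INTERFACE

Orientations are given as a unit quaternion [w, x, y, z].
In Python, from plant import robot gives the robot as it stands.
- The arm moves only by the tool send_rows, never from a script. Its argument "steps" is a list of rows, each a list of 4 numbers: the shift along the world's x, y, z normalised to -1 to 1, where 1 is 40 cm, then the turn about the world's z normalised to -1 to 1, where 1 is pi rad. In form: [[tx, ty, tz, roll], ...]. A call has 1 to 20 rows; each row is the pose to reach, as a shift and turn from the pose commanded when the call began, turning the shorter way round; what a row does not reach only later rows make up. A row lasts 1/12 s, in which the tool goes at most 41.7 mm and 7.16 degrees, less where a joint would pass 70% of its speed; a pose out of reach is approached as far as the arm can. A call with a number of a shift or a turn outside -1 to 1 is refused whole. A call with a gripper value outside its range is refused whole. "claw" is the opening, from -1 (shut) to 1 (fully open), set as the call begins (left out, the last holds). The fingers move at their own pace and stop on an object; "squeeze" is the grip in N (left out, the last holds). Time passes only in rows, so rows that repeat a pose let the fingers close. It gives the time, the measured TCP pose, the force, the opening and the grip force at its end, in the units of the state.
- robot.observe(): the state, without advancing time (a new reading comes with each control period).
- robot.camera(name): name is "scene" or "top"; returns (picture, depth): 420x560x3 uint8, red, green, blue; 420x560 float32, m along the optical axis (not along the pixel's ray), 0 where there is no reading.
- robot.calibration(name): a dict with "fx", "fy", "cx", "cy" (pixels), "eye" and "attitude" of the camera in the world. Camera axes: x right, y down, z forward; pixel columns grow to the right and rows downward; lengths in m; the calibration is good to about 2 mm. A picture is of the moment at which its call begins. calibration takes no time and is no camera call.
- robot.job_done(): hands the job in; it is judged then, once.
The state is a dict: "time_s": time; "joints": joint angles; "joint_velocities": joint speeds; "joint_torque": joint torques, N m; "position": TCP position; "orientation": TCP orientation; "ft_force": force on the tool from outside, world axes, zero at the start; "ft_torque": the same for the moment, N m; "opening": finger opening in m; "finger_force": force on a finger pad.
Only numpy, scipy, OpenCV 4.12 (cv2) and the standard library are available. Lean on these libraries where they do the work, as an engineer would, in place of code of your own. Each camera call takes 0.05 s, during which the arm holds its last target. There are 200 camera calls.

TASK

The little wooden drawer chest on the craft desk rocks on its short foot. Press down on the corner above that foot to feel it rock and let it come back up, then push the wooden wedge thin end first along the desk and under the short foot until it is snug and the chest stands level and no longer rocks, without shoving the chest out of place. Prove it by pressing firmly down on that corner again and finish while still pressing; lift or pick up nothing, and leave the other things on the desk where they are.

Things in the scene. Friction and masses are not known exactly. Their poses are not given: they have to be found in the camera images.
- chest: Loose low drawer chest of pale wood, 180 mm (its x) by 260 mm (its y), flat top 58 mm above the desk, about 0.85 kg. Origin: centre of its underside at desk level, z up. It stands level on three fixed square wooden feet (28 mm wide, 24 mm high, centres x = +-70, y = +-110 mm); the foot at +x +y is short. Drawer knobs on the +x side. A sideways push of about 4 to 6 N slides it
- loose_corner (a point): The place to press: on the chest's flat top straight above the middle of the short foot (chest x = 70, y = 110, z = 58 mm). A press of 2 to 3 N, up to about 9 N where the fingertip sticks and drags as the top swings some mm aside, tips the chest over the diagonal of the two neighbouring feet by 0.06 to 0.14 rad, until the short foot meets the desk; released, it falls back level
- short_foot (a point): The point on the desk straight below the middle of the short foot (chest x = 70, y = 110, z = 0 mm), axes as the chest. The foot is a square black rubber pad, 28 mm wide, on a screw at the drawer side's +y corner; its sole ends 8 to 15 mm above the desk, differing from run to run and not told. The chest's underside is 24 mm up
- wedge: Loose plain pale wooden wedge 110 mm long (its x), 50 mm wide, 90 g. Origin: centre of the underside, z up. Toe (+x end) 3 mm high, rising evenly to the 30 mm heel face at x = -55 mm. Starts off the chest's +y side, toe roughly to the short foot, up to 0.2 rad askew. Slides at 0.4 to 1 N; snug when 20 to 49 mm of toe is past the foot's near edge: the push rises to several N. It will not slip back
- brick: bystander: loose plain pale wooden block 45 x 90 x 30 mm (no slope), lying beside the wedge on the side away from the robot; origin centre of the underside
- drum: bystander: loose pale wooden cylinder, 36 mm across, 40 mm high, standing on the robot's side of the wedge; origin centre of the underside
- tape: bystander: loose whitish roll of tape lying flat, 80 mm across, 24 mm high, on the robot's side of the wedge's heel; origin centre of the underside
- glue: bystander: loose white glue stick standing, 29 mm across, 90 mm high, beyond the chest's -y side; origin centre of the underside
- pencil_cup: bystander: white cup of pencils, 80 mm across, about 170 mm high with the pencils, far right; origin centre of the underside
- sharpener: bystander: loose grey pencil sharpener, 50 x 36 x 30 mm, beyond the chest; origin centre of the underside
Not all that is in view belongs to the job. Leave any purple or turquoise look-alike of the wedge alone.

How it is judged:
By the outcome, as a careful person would: the job done as asked, in the order asked, and still so for the second after the job is handed in, while the arm keeps its last pose, push and grip.
It also fails if it takes over 59 s, if anything falls off the work surface, if the arm or the gripper's body presses on something with over 40 N, if the wrist force passes 120 N, or if a joint passes its speed limit or range.

## Working session

There is one attempt and no reset: what is moved stays moved. The work goes in short steps, Python scripts to look and compute and a tool call to move; the robot and the scene stay as the last step left them, time stands still between calls to the robot, and variables do not carry over. Pictures are saved under pics/ and viewed, at most 10 in all, crops included, and the job is handed in when it is done.

Besides the shell and the picture viewer there is one more tool, called after ">>>" by a JSON object that holds its "method" and its "body", one argument or row to a line. send_rows: Moves the arm, as the interface text tells. Its arguments: {"type":"object","properties":{"steps":{"type":"array"},"claw":{"type":"number"},"squeeze":{"type":"number"}},"required":["steps"]}

```bash
ls; mkdir -p pics; cat > h.py <<'E'
import numpy as np, cv2
from plant import robot
from scipy.spatial.transform import Rotation as R
def rot(a):
    a=np.array(a,float)
    return a if a.shape==(3,3) else R.from_quat(a[[1,2,3,0]]).as_matrix()
def cloud(name,d):
    c=robot.calibration(name);v,u=np.mgrid[:420,:560]
    p=np.stack([(u-c['cx'])/c['fx']*d,(v-c['cy'])/c['fy']*d,d],-1)
    return p@rot(c['attitude']).T+np.array(c['eye'])
E
python3 - <<'E'
from h import *
for n in('scene','top'):
    im,d=robot.camera(n);np.savez(n,im=im,d=d);cv2.imwrite(f'pics/{n}1.png',im[:,:,::-1]);print(robot.calibration(n))
print(robot.observe(),robot.pinch_z)
E
```

```text
pics
{'fx': 506.27301163232033, 'fy': 506.27301163232033, 'cx': 279.042179609507, 'cy': 211.43876108238186, 'eye': array([ 0.86351775, -0.54166466,  1.01093926]), 'attitude': array([-0.25748535,  0.93030933,  0.25120528, -0.0715664 ])}
{'fx': 407.3909552697858, 'fy': 407.3909552697858, 'cx': 279.6879698911086, 'cy': 200.6267927355272, 'eye': array([ 0.46927193, -0.01623112,  1.03596204]), 'attitude': array([-0.0297393 ,  0.70630974, -0.7054214 ,  0.05121315])}
{'time_s': 0.1, 'joints': array([-1.26509926e+00,  3.59428159e-01,  1.51130944e+00,  1.66352830e-05,
        1.27251687e+00, -1.15080692e-01]), 'joint_velocities': array([ 0.00070111,  0.00098546, -0.00230492,  0.00035595,  0.00041167,
       -0.00050597]), 'joint_torque': array([-1.02334252e-03, -5.28651810e+01, -2.79350603e+01, -2.26493103e-04,
        5.01478789e-03,  1.38150440e-05]), 'position': array([ 0.24490729, -0.54707574,  0.23054614]), 'orientation': array([-8.27896091e-04,  9.77949949e-01,  2.08837751e-01, -7.11604964e-05]), 'ft_force': array([0.78842898, 0.35103127, 0.16389865]), 'ft_torque': array([-0.01915395,  0.01317719,  0.00907745]), 'finger_force': 0.0, 'opening': 0.08547502798870928} 0.0187
```

View pics/scene1.png

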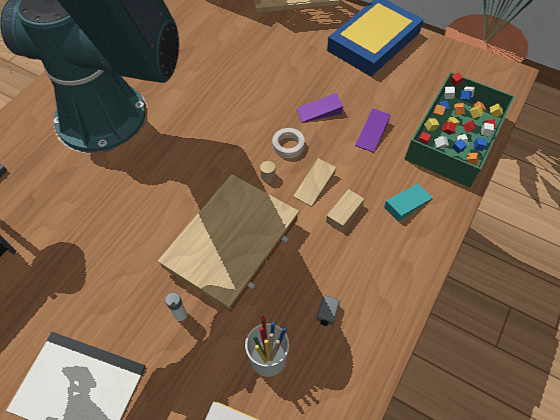

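View pics/top1.png

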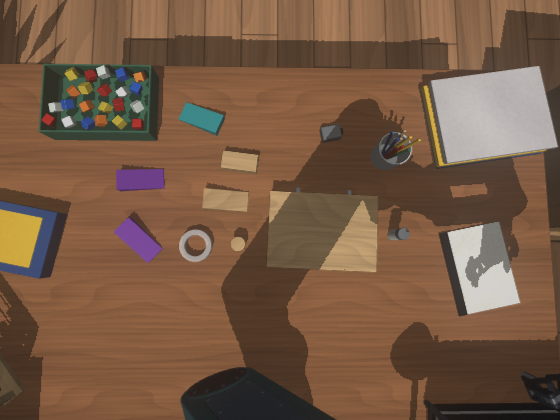

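The top view shows the chest at about (323,231), with its knobs on the up (+x) side, so the short foot is near (275,197). The wedge is at (226,199), the brick at (240,160), the drum at (238,244) and the tape at (195,245). Next I'll measure chest and wedge from the depth clouds.

```bash
cat > m.py <<'E'
from h import *
def rect(P,lo,hi,box):
    m=(P[...,2]>lo)&(P[...,2]<hi)&(P[...,0]>box[0])&(P[...,0]<box[1])&(P[...,1]>box[2])&(P[...,1]<box[3])
    q=P[m]; 
    n,l,st,c=cv2.connectedComponentsWithStats(m.astype(np.uint8),connectivity=4)
    out=[]
    for i in range(1,n):
        if st[i,4]<60: continue
        q=P[l==i];r=cv2.minAreaRect((q[:,:2]*1000).astype(np.float32))
        out.append((st[i,4],np.round(r[0],1),np.round(r[1],1),round(r[2],2),np.round(np.percentile(q[:,2],[5,50,95])*1000,1),l==i))
    return out
E
python3 - <<'E'
from m import *
for n in('scene','top'):
    f=np.load(n+'.npz');P=cloud(n,f['d'])
    dm=P[(abs(P[...,0]-.5)<.25)&(abs(P[...,1])<.3)];print(n,'desk z',np.median(dm[dm[:,2]<.006][:,2]))
    for o in rect(P,.006,.1,(.3,.75,-.4,.35)): print(o[:5])
    for o in rect(P,.05,.066,(.3,.75,-.4,.35)): print('top',o[:5])
    # wedge plane
    for o in rect(P,.006,.04,(.4,.56,.08,.2)):
        q=P[o[5]];A=np.c_[q[:,:2],np.ones(len(q))];s=np.linalg.lstsq(A,q[:,2],rcond=None)[0];print('w',o[:5],s,np.arctan2(-s[1],-s[0]))
E
```

```text
scene desk z 0.0004866653369944851
(np.int32(668), array([493.1, 303.3]), array([105. ,  55.8]), 45.43, array([ 7.5, 17.1, 28.8]))
(np.int32(675), array([642.4, 302.7]), array([51.5, 95.2]), 3.98, array([ 7.6, 17.3, 28.3]))
(np.int32(107), array([747.9, 307.3]), array([83.1,  4.3]), 89.94, array([20.2, 68.9, 77.6]))
(np.int32(584), array([476.9, 159. ]), array([79.4, 80.7]), 14.75, array([ 8.8, 22.9, 27.3]))
(np.int32(869), array([588.5,  90.3]), array([105.1,  55.4]), 86.81, array([ 7.3, 18.2, 29.6]))
(np.int32(260), array([482.3,  52.3]), array([33.5, 36.3]), 13.39, array([10.7, 38.2, 43. ]))
(np.int32(10115), array([ 517. , -151.6]), array([266.2, 198.5]), 87.38, array([46.3, 58.3, 61.4]))
(np.int32(831), array([687.4,  52.4]), array([92.4, 46.6]), 82.84, array([11.5, 29.5, 33.3]))
(np.int32(376), array([ 504.1, -338.2]), array([27.5, 28.9]), 42.74, array([13.3, 79.3, 92.5]))
(np.int32(69), array([ 693.6, -299.8]), array([ 7.7, 28.5]), 27.1, array([18. , 77. , 97.3]))
(np.int32(1035), array([ 708. , -327.3]), array([79. , 70.2]), 10.04, array([ 7.7, 62.3, 96.6]))
(np.int32(92), ar
[... 1055 characters left out ...]
.4, 308.6]), array([95.1, 51.3]), 46.41, array([ 7.2, 17.3, 27.8]))
(np.int32(223), array([ 502.4, -334.9]), array([27. , 28.6]), 0.16, array([17.2, 86.2, 90.7]))
(np.int32(524), array([475.4, 161.9]), array([78. , 78.5]), 19.5, array([13.6, 22.2, 25.2]))
(np.int32(175), array([479. ,  56.5]), array([35.7, 31.5]), 89.91, array([35.1, 38.7, 42. ]))
top (np.int32(68), array([745. , 309.7]), array([ 5.1, 78.6]), 2.82, array([53.4, 58.1, 65.3]))
top (np.int32(8300), array([ 509.8, -149.4]), array([265. , 184.6]), 87.13, array([53.9, 56.8, 59.7]))
w (np.int32(517), array([475.7, 161. ]), array([76.7, 78.7]), 86.0, array([13.6, 22.2, 25.2])) [-0.0109294  -0.0032264   0.02738842] 0.2870504945135928
```

>>> {"method": "send_rows", "body": {
  "steps": [
    [0.5, 1, 0, 0.348],
    [0.5, 1, 0, 0.348],
    [0.5, 1, 0, 0.348],
    [0.5, 1, 0, 0.348],
    [0.5, 1, 0, 0.348],
    [0.5, 1, 0, 0.348],
    [0.5, 1, 0, 0.348],
    [0.5, 1, 0, 0.348],
    [0.5, 1, 0, 0.348],
    [0.5, 1, 0, 0.348],
    [0.5, 1, 0, 0.348],
    [0.5, 1, 0, 0.348]
  ],
  "claw": -1
}}

```text
time_s: 1.1
position: [0.4465, -0.1428, 0.2311]
orientation: [-0.001, 0.725, 0.688, 0.001]
ft_force: [-0.4, -0.4, -0.1]
opening: -0.0002
finger_force: 0.0
```

```bash
python3 - <<'E'
from m import *
for n in('scene','top'):
    f=np.load(n+'.npz');P=cloud(n,f['d'])
    for o in rect(P,.006,.04,(.53,.65,.03,.2)):
        q=P[o[5]];q=q[q[:,2]<.032]
        A=np.c_[q[:,:2],np.ones(len(q))];
        for _ in range(4):
            s=np.linalg.lstsq(A,q[:,2],rcond=None)[0];r=q[:,2]-A@s;k=abs(r)<.003;q=q[k];A=A[k]
        print(n,o[:5],s,'slope',np.hypot(s[0],s[1]),'heel dir deg',np.degrees(np.arctan2(s[1],s[0])),len(q))
        for z in(.003,.0165,.03): print(z,'y on x=.589:',(z-s[2]-s[0]*.589)/s[1])
        print(cv2.boxPoints((tuple(o[1]),tuple(o[2]),o[3])))
E
```

```text
scene (np.int32(869), array([588.5,  90.3]), array([105.1,  55.4]), 86.81, array([ 7.3, 18.2, 29.6])) [-0.01218006  0.23061896  0.0039327 ] slope 0.23094038127234137 heel dir deg 93.02324826657151 650
0.003 y on x=.589: 0.027063518360377032
0.0165 y on x=.589: 0.08560163623237806
0.03 y on x=.589: 0.14413975410437907
[[557.91864   39.372856]
 [613.23285   36.29    ]
 [619.08136  141.22714 ]
 [563.76715  144.31    ]]
top (np.int32(742), array([589.6,  97.7]), array([94. , 50.4]), 86.66, array([ 7.9, 18.1, 28.3])) [ 0.02406462  0.240295   -0.02031528] slope 0.2414969836817518 heel dir deg 84.28111534064244 650
0.003 y on x=.589: 0.03804163292981109
0.0165 y on x=.589: 0.09422257716088195
0.03 y on x=.589: 0.1504035213919528
[[561.70447   52.24801 ]
 [612.0189    49.311653]
 [617.4955   143.15198 ]
 [567.181    146.08835 ]]
```

>>> {"method": "send_rows", "body": {
  "steps": [
    [0.346, 0.25, -0.2, 0],
    [0.346, 0.25, -0.2, 0],
    [0.346, 0.25, -0.2, 0],
    [0.346, 0.25, -0.2, 0],
    [0.346, 0.25, -0.2, 0],
    [0.346, 0.25, -0.3, 0],
    [0.346, 0.25, -0.36, 0],
    [0.346, 0.25, -0.39, 0],
    [0.346, 0.25, -0.4, 0],
    [0.346, 0.25, -0.405, 0],
    [0.346, 0.25, -0.41, 0],
    [0.346, 0.25, -0.41, 0]
  ]
}}

```text
time_s: 2.1
position: [0.5841, -0.0481, 0.068]
orientation: [0.001, 0.727, 0.687, 0.0]
ft_force: [-0.5, 0.1, 0.2]
opening: -0.0001
finger_force: 0.0
```

>>> {"method": "send_rows", "body": {
  "steps": [
    [0, 0, -0.01, 0],
    [0, 0, -0.0175, 0],
    [0, 0, -0.0225, 0],
    [0, 0, -0.025, 0],
    [0.001, 0.0005, -0.0275, 0],
    [0.002, 0.001, -0.03, 0],
    [0.003, 0.002, -0.0325, 0],
    [0.004, 0.0025, -0.035, 0],
    [0.004, 0.0025, -0.035, 0]
  ]
}}

```text
time_s: 2.85
position: [0.5858, -0.0465, 0.0534]
orientation: [0.0, 0.727, 0.687, 0.0]
ft_force: [1.8, 1.8, 4.4]
opening: 0.0001
finger_force: 2.2
```

>>> {"method": "send_rows", "body": {
  "steps": [
    [0.001, 0.0007, -0.0025, 0],
    [0.002, 0.0014, -0.005, 0],
    [0.003, 0.002, -0.0075, 0],
    [0.004, 0.0027, -0.01, 0],
    [0.004, 0.0027, -0.01, 0]
  ]
}}

```text
time_s: 3.27
position: [0.5875, -0.0455, 0.0496]
orientation: [0.0, 0.727, 0.687, 0.0]
ft_force: [1.8, 2.9, 7.3]
opening: 0.0002
finger_force: 3.8
```

```bash
cat > look.py <<'E'
from m import *
import sys
o=robot.observe();print(np.round(o['position'],4),np.round(o['ft_force'],1),o['time_s'])
for n in('scene','top'):
    im,d=robot.camera(n);P=cloud(n,d);cv2.imwrite(f'pics/{n}_{sys.argv[1]}.png',im[:,:,::-1])
    for o in rect(P,.045,.066,(.4,.65,-.3,.0))[:3]:
        if o[0]<3000: continue
        q=P[o[5]];A=np.c_[q[:,:2],np.ones(len(q))]
        for _ in range(4):
            s=np.linalg.lstsq(A,q[:,2],rcond=None)[0];r=q[:,2]-A@s;k=abs(r)<.004;q=q[k];A=A[k]
        print(n,'chest',o[:4],'plane',np.round(s,4),len(q))
    for o in rect(P,.006,.034,(.53,.65,-.02,.2)): print(n,'wedge',o[:5])
    for o in rect(P,.006,.045,(.44,.53,.02,.2))+rect(P,.006,.045,(.65,.72,0,.15)): print(n,'other',o[:4])
E
python3 look.py p1
```

```text
[ 0.5875 -0.0455  0.0496] [1.8 2.9 7.3] 3.2667
scene chest (np.int32(7912), array([ 515.5, -149. ]), array([266.9, 185.1]), 87.45) plane [-0.0721 -0.0409  0.0904] 7446
scene wedge (np.int32(767), array([591.2,  91.5]), array([103.6,  51.4]), 87.85, array([ 8.4, 19. , 29.4]))
scene other (np.int32(87), array([472. ,  47.3]), array([13.6, 38. ]), 39.01)
scene other (np.int32(826), array([687.7,  52.4]), array([93.8, 46.1]), 82.58)
top chest (np.int32(3130), array([ 510.8, -217. ]), array([122.8, 187.3]), 84.93) plane [-0.0707 -0.0418  0.0879] 3069
top wedge (np.int32(592), array([590.2, 107.1]), array([75.4, 50.4]), 86.69, array([11.4, 20.3, 28.2]))
top other (np.int32(499), array([478. , 161.2]), array([77.2, 73.7]), 89.51)
top other (np.int32(415), array([688.3,  72.8]), array([57. , 45.5]), 82.08)
```

>>> {"method": "send_rows", "body": {
  "steps": [
    [0.002, 0.0014, -0.0025, 0],
    [0.003, 0.003, -0.005, 0],
    [0.004, 0.004, -0.0075, 0],
    [0.005, 0.005, -0.01, 0],
    [0.005, 0.005, -0.01, 0]
  ]
}}

```text
time_s: 3.78
position: [0.588, -0.0452, 0.0487]
orientation: [0.001, 0.726, 0.687, -0.001]
ft_force: [-9.9, -4.3, 37.9]
opening: 0.0001
finger_force: 18.5
```

```bash
python3 look.py p2 | grep -E 'chest|\[ 0'
```

```text
[ 0.588  -0.0452  0.0487] [-9.9 -4.3 37.9] 3.7833
scene chest (np.int32(7733), array([ 515.7, -149.3]), array([265.5, 185.1]), 87.51) plane [-0.0765 -0.0431  0.0924] 7264
top chest (np.int32(3146), array([ 511.6, -214. ]), array([127.8, 183. ]), 87.16) plane [-0.0741 -0.0412  0.0899] 3089
```

>>> {"method": "send_rows", "body": {
  "steps": [
    [-0.005, -0.005, 0.01, 0],
    [-0.006, -0.006, 0.0125, 0],
    [-0.007, -0.0067, 0.015, 0],
    [-0.008, -0.0074, 0.0175, 0],
    [-0.009, -0.0077, 0.02, 0],
    [-0.01, -0.0085, 0.0225, 0],
    [-0.011, -0.009, 0.025, 0],
    [-0.012, -0.0095, 0.0275, 0],
    [-0.013, -0.01, 0.03, 0],
    [-0.013, -0.01, 0.0325, 0],
    [-0.013, -0.01, 0.04, 0],
    [-0.013, -0.01, 0.06, 0],
    [-0.013, 0.1, 0.12, 0],
    [-0.013, 0.2, 0.18, 0],
    [-0.013, 0.3, 0.2, 0],
    [-0.013, 0.4, 0.2, 0],
    [0, 0.5, 0.2, 0],
    [0, 0.55, 0.2, 0],
    [0, 0.57, 0.2, 0],
    [0, 0.57, 0.2, 0]
  ],
  "claw": -0.45
}}

```text
time_s: 5.55
position: [0.5876, 0.1866, 0.1251]
orientation: [-0.0, 0.726, 0.688, -0.001]
ft_force: [-0.3, -1.1, -0.7]
opening: 0.0234
finger_force: 0.0
```

```bash
python3 look.py p3; python3 -c "
from h import *
print(robot.observe()['opening'])"
```

```text
[0.5876 0.1866 0.1251] [-0.3 -1.1 -0.7] 5.55
scene chest (np.int32(9634), array([ 511.7, -151.7]), array([265.5, 187.5]), 87.25) plane [-0.0009 -0.0006  0.0588] 9174
scene wedge (np.int32(861), array([590.5,  90.2]), array([107.3,  51.8]), 86.82, array([ 7.4, 17.7, 29. ]))
scene other (np.int32(581), array([478.7, 158.4]), array([79.8, 77.4]), 87.49)
scene other (np.int32(262), array([481.4,  51.8]), array([35.1, 36.3]), 77.29)
scene other (np.int32(826), array([688.1,  52.7]), array([93.5, 45.9]), 83.18)
top chest (np.int32(8309), array([ 510.3, -149.3]), array([264.4, 185. ]), 87.35) plane [-0.0006 -0.0004  0.057 ] 8107
top wedge (np.int32(744), array([589.4,  95.2]), array([98.4, 50.6]), 86.31, array([ 7.7, 17.7, 28.1]))
top other (np.int32(501), array([478.1, 161.1]), array([77.7, 73.7]), 89.42)
top other (np.int32(174), array([479. ,  56.5]), array([35.4, 31.5]), 89.9)
top other (np.int32(682), array([686.1,  56.1]), array([90.7, 45.6]), 83.21)
0.023479034427909096
```

>>> {"method": "send_rows", "body": {
  "steps": [
    [0.011, 0, -0.1, 0],
    [0.011, 0, -0.2, 0],
    [0.011, 0, -0.26, 0],
    [0.011, 0, -0.28, 0],
    [0.011, 0, -0.2825, 0],
    [0.011, -0.01, -0.2825, 0],
    [0.011, -0.03, -0.2825, 0],
    [0.01, -0.05, -0.2825, 0],
    [0.01, -0.06, -0.2825, 0],
    [0.01, -0.07, -0.2825, 0],
    [0.01, -0.075, -0.2825, 0],
    [0.01, -0.08, -0.2825, 0],
    [0.01, -0.085, -0.2825, 0],
    [0.01, -0.09, -0.2825, 0],
    [0.009, -0.095, -0.2825, 0],
    [0.009, -0.1, -0.2825, 0]
  ],
  "claw": -0.52
}}

```text
time_s: 6.98
position: [0.5923, 0.1445, 0.0123]
orientation: [-0.0, 0.727, 0.687, 0.0]
ft_force: [0.4, 1.3, 1.3]
opening: 0.0208
finger_force: 1.0
```

```bash
python3 look.py p4|grep -E 'wedge|\[0'
```

```text
[0.5923 0.1445 0.0123] [0.4 1.3 1.3] 6.9833
scene wedge (np.int32(914), array([590.1,  90.1]), array([124.2,  52.3]), 86.65, array([ 7.6, 18.5, 30. ]))
top wedge (np.int32(682), array([588.5,  84.7]), array([87.1, 50.2]), 86.74, array([ 7.5, 16.9, 26.5]))
```

>>> {"method": "send_rows", "body": {
  "steps": [
    [0, -0.01, 0, 0],
    [-0.001, -0.02, 0, 0],
    [-0.002, -0.03, 0, 0],
    [-0.002, -0.04, 0, 0],
    [-0.003, -0.05, 0, 0],
    [-0.003, -0.06, 0, 0],
    [-0.004, -0.07, 0, 0],
    [-0.004, -0.08, 0, 0],
    [-0.004, -0.09, 0, 0],
    [-0.005, -0.1, 0, 0],
    [-0.005, -0.11, 0, 0],
    [-0.006, -0.12, 0, 0],
    [-0.006, -0.13, 0, 0],
    [-0.006, -0.14, 0, 0],
    [-0.007, -0.15, 0, 0],
    [-0.007, -0.155, 0, 0],
    [-0.007, -0.16, 0, 0],
    [-0.007, -0.16, 0, 0]
  ]
}}

```text
time_s: 8.58
position: [0.5895, 0.08, 0.0123]
orientation: [-0.0, 0.727, 0.687, -0.0]
ft_force: [0.6, 0.0, -0.6]
opening: 0.0207
finger_force: 0.0
```

```bash
python3 look.py p5
```

```text
[0.5895 0.08   0.0123] [ 0.6  0.  -0.6] 8.5833
scene chest (np.int32(9643), array([ 514.4, -151.8]), array([266.6, 193.6]), 86.97) plane [-0.0007 -0.0004  0.0587] 9114
scene wedge (np.int32(733), array([588.2,  34.1]), array([103.9,  51.6]), 85.76, array([11.6, 21.4, 30.7]))
scene other (np.int32(398), array([470.1, 158.7]), array([78.9, 61.8]), 84.7)
scene other (np.int32(261), array([481.9,  52.7]), array([33.9, 36.8]), 25.4)
scene other (np.int32(829), array([687.9,  53. ]), array([93.9, 46.1]), 83.25)
top chest (np.int32(8310), array([ 510.5, -149.4]), array([264.7, 185.4]), 87.35) plane [-0.0006 -0.0005  0.057 ] 8124
top wedge (np.int32(455), array([585. ,  10.5]), array([59.4, 50.6]), 87.09, array([ 7.8, 14.4, 21.3]))
top other (np.int32(160), array([504.5, 162.6]), array([21.3, 67.6]), 2.29)
top other (np.int32(183), array([682.6,  22.6]), array([47.8, 25.2]), 0.4)
```

>>> {"method": "send_rows", "body": {
  "steps": [
    [0, -0.005, 0, 0],
    [0, -0.01, 0, 0],
    [0, -0.015, 0, 0],
    [-0.001, -0.0175, 0, 0],
    [-0.001, -0.02, 0, 0],
    [-0.001, -0.0225, 0, 0],
    [-0.001, -0.025, 0, 0],
    [-0.001, -0.0275, 0, 0],
    [-0.001, -0.03, 0, 0],
    [-0.001, -0.03, 0, 0]
  ]
}}

```text
time_s: 9.52
position: [0.5891, 0.0683, 0.0123]
orientation: [-0.0, 0.727, 0.687, -0.0]
ft_force: [-0.4, 0.4, 0.2]
opening: 0.0203
finger_force: 0.2
```

>>> {"method": "send_rows", "body": {
  "steps": [
    [0, -0.0025, 0, 0],
    [0, -0.005, 0, 0],
    [0, -0.0075, 0, 0],
    [0, -0.01, 0, 0],
    [0, -0.0125, 0, 0],
    [0, -0.0125, 0, 0]
  ]
}}

```text
time_s: 10.02
position: [0.5891, 0.0632, 0.0123]
orientation: [-0.0, 0.727, 0.687, -0.0]
ft_force: [-1.1, 1.4, 1.3]
opening: 0.0204
finger_force: 0.2
```

>>> {"method": "send_rows", "body": {
  "steps": [
    [0, -0.002, 0, 0],
    [0, -0.004, 0, 0],
    [0, -0.006, 0, 0],
    [0, -0.0075, 0, 0],
    [0, -0.0075, 0, 0]
  ]
}}

```text
time_s: 10.43
position: [0.5891, 0.0611, 0.0123]
orientation: [-0.0, 0.727, 0.687, 0.0]
ft_force: [0.5, 4.9, 0.4]
opening: 0.0201
finger_force: 2.4
```

```bash
python3 look.py p6|grep -E 'chest|wedge|\[0'; python3 -c "
import cv2;a=cv2.imread('pics/scene_p6.png')[130:330,150:420];cv2.imwrite('pics/c6.png',cv2.resize(a,None,fx=2.9,fy=2.9,interpolation=2))"
```

```text
[0.5891 0.0611 0.0123] [0.5 4.9 0.4] 10.4333
scene chest (np.int32(9631), array([ 511.1, -151.6]), array([265.5, 188.2]), 87.29) plane [-0.0008 -0.0006  0.0588] 9117
scene wedge (np.int32(573), array([587.8,  25.3]), array([87.4, 51.8]), 86.1, array([13.5, 23.4, 30.5]))
top chest (np.int32(8295), array([ 511.1, -149.4]), array([264.3, 186.7]), 87.26) plane [-0.0006 -0.0001  0.057 ] 8099
top wedge (np.int32(242), array([584.8,  -2.7]), array([49. , 30.3]), 0.15, array([ 9.9, 15.2, 20.2]))
```

View pics/c6.png

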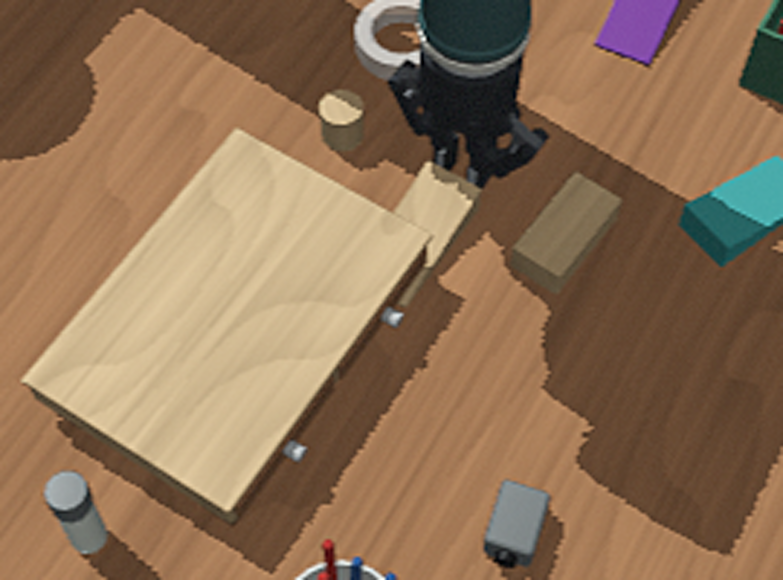

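The crop shows the wedge under the short-foot corner at about (435,240), and the chest and neighbouring things haven't moved. I'll push a touch further to be sure it is snug.

>>> {"method": "send_rows", "body": {
  "steps": [
    [0, -0.001, 0, 0],
    [0, -0.002, 0, 0],
    [0, -0.002, 0, 0]
  ]
}}

```text
time_s: 10.78
position: [0.5892, 0.0604, 0.0123]
orientation: [-0.0, 0.727, 0.687, 0.0]
ft_force: [1.2, 6.3, 0.2]
opening: 0.0203
finger_force: 2.9
```

>>> {"method": "send_rows", "body": {
  "steps": [
    [0, 0.01, 0, 0],
    [0, 0.04, 0, 0],
    [0, 0.08, 0, 0],
    [0, 0.08, 0.06, 0],
    [0, 0.08, 0.14, 0],
    [0, 0.08, 0.22, 0],
    [0, 0.08, 0.3, 0],
    [0, 0, 0.3, 0],
    [-0.01, -0.1, 0.3, 0],
    [-0.01, -0.2, 0.3, 0],
    [-0.01, -0.24, 0.3, 0],
    [-0.01, -0.26, 0.3, 0],
    [-0.01, -0.26, 0.26, 0],
    [-0.01, -0.26, 0.2, 0],
    [-0.01, -0.26, 0.16, 0],
    [-0.01, -0.26, 0.14, 0],
    [-0.01, -0.26, 0.13, 0],
    [-0.01, -0.26, 0.13, 0]
  ],
  "claw": -1
}}

```text
time_s: 12.28
position: [0.5846, -0.0435, 0.0635]
orientation: [-0.001, 0.727, 0.687, -0.0]
ft_force: [0.7, 0.7, 0.7]
opening: -0.0001
finger_force: 0.0
```

```bash
python3 look.py p7
```

```text
[ 0.5846 -0.0435  0.0635] [0.7 0.7 0.7] 12.2833
scene chest (np.int32(9480), array([ 512. , -152.3]), array([266. , 189.6]), 86.86) plane [-0.001  -0.0008  0.0588] 8974
scene wedge (np.int32(75), array([604.9,  -2.5]), array([34.1, 14.3]), 87.02, array([ 8.5, 16.4, 21.2]))
scene other (np.int32(830), array([687.5,  51.8]), array([92.2, 46.4]), 82.74)
top chest (np.int32(3932), array([ 507. , -218.1]), array([128.3, 186.1]), 86.42) plane [0.0003 0.0006 0.0568] 3852
top wedge (np.int32(284), array([581.1,   2.7]), array([48.9, 49.5]), 77.75, array([11. , 18.1, 24.2]))
top other (np.int32(493), array([478.1, 161.3]), array([77. , 73.7]), 89.54)
top other (np.int32(378), array([688.7,  74.9]), array([51.6, 45.8]), 82.89)
```

Next comes the firm press, straight down.

>>> {"method": "send_rows", "body": {
  "steps": [
    [0, 0, -0.005, 0],
    [0, 0, -0.01, 0],
    [0, 0, -0.0125, 0],
    [0, 0, -0.015, 0],
    [0, 0, -0.0165, 0],
    [0, 0, -0.018, 0],
    [0, 0, -0.018, 0],
    [0, 0, -0.018, 0]
  ]
}}

```text
time_s: 13.05
position: [0.5852, -0.0444, 0.058]
orientation: [0.0, 0.727, 0.687, 0.0]
ft_force: [-2.3, 1.0, 8.1]
opening: -0.0
finger_force: 4.0
```

>>> {"method": "send_rows", "body": {
  "steps": [
    [0, 0, -0.001, 0],
    [0, 0, -0.002, 0],
    [0, 0, -0.003, 0],
    [0, 0, -0.003, 0],
    [0, 0, -0.003, 0],
    [0, 0, -0.003, 0]
  ]
}}

```text
time_s: 13.55
position: [0.5853, -0.0444, 0.0578]
orientation: [0.0, 0.727, 0.687, 0.0]
ft_force: [-4.0, 1.2, 16.1]
opening: 0.0001
finger_force: 8.3
```

```bash
python3 look.py p8
```

```text
[ 0.5853 -0.0444  0.0578] [-4.   1.2 16.1] 13.55
scene chest (np.int32(9399), array([ 511.6, -152.3]), array([265.6, 186.5]), 87.09) plane [-0.0025 -0.0012  0.0596] 8901
scene wedge (np.int32(60), array([600.2,  38.9]), array([16.5, 28.9]), 87.8, array([19.6, 28.5, 31.6]))
scene other (np.int32(65), array([472.8,  46.6]), array([12.8, 31. ]), 30.4)
scene other (np.int32(828), array([687.8,  52.8]), array([94.2, 45.8]), 82.93)
top chest (np.int32(3945), array([ 506.8, -217.4]), array([128.4, 184.5]), 87.03) plane [-0.0016 -0.0004  0.0576] 3858
top wedge (np.int32(267), array([582.3,   4.5]), array([47.7, 43.8]), 86.07, array([11.1, 17.7, 23.7]))
top other (np.int32(501), array([478.1, 161.2]), array([77.4, 73.8]), 89.47)
top other (np.int32(395), array([688.3,  73.7]), array([54.5, 45.5]), 83.3)
```

```bash
python3 -c "
from plant import robot
print(robot.observe()['ft_force'],robot.job_done())"
```

```text
the job is handed in; nothing more can be done
[-3.76716856  0.72234137 16.06614216] None
```

The wedge is snug under the short foot. The chest stayed in place and tilted only about 0.002 rad under the final 16 N press, against 0.087 rad before. I handed in at about 14 s, still pressing; the drum was mostly hidden by the arm in the last look, and the glue, pencil cup and sharpener were not re-measured.

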